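# Lift the torch one layer: one turn of the hand wheel, latched before and after

## Robot

A 7-joint arm with a two-finger parallel gripper is mounted at the origin on a cart in front of the work surface, level with it; the furniture and walls round the work are solid. World frame = base frame: x ahead of the robot, y to its left, z up, the work surface at z = 0. Lengths are in mm, angles in degrees, forces in N, time in s.
With the tool pointing down it reaches from about 400 to 875 mm from the base axis. Payload 6.5 kg.
Tool frame: the origin (TCP) lies midway between the tips of the shut fingers; the grasp point (between the pads) lies 19 mm behind it; z points along the fingers, y is the line along which they close (so a half turn about z gives the same grasp; the last joint's range is limited). The gripper opens to 85 mm and grips with 20 to 120 N. Pads are 22 mm wide; open, the fingers measure 114 mm over their backs; the gripper's body (76 mm by 85 mm) begins 54 mm behind the grasp point. The pads swing forward as they close: fully open they stand 13 mm farther back than shut.
Start: joints at [73.041, 30.733, -0.252, 88.115, 0.149, 61.152, -4.079], TCP at [148.055, -632.906, 231.29] pointing down, gripper open.
Joint ranges: [-154.64, 154.64], [-21.42, 123.67], [-72.66, 72.17], [13.99, 137.28], [-74.86, 254.86], [10.95, 109.41], [-158.01, 158.01]. Speed limits (degrees/s): [136.94, 136.94, 180, 180, 180, 180, 180].

## Interface

Orientations are given as a 3x3 rotation matrix whose columns are the frame's x, y, z axes.
In Python, from plant import move_pose, move_linear, set_joints, ungrasp, close, wait, inverse_kinematics, grab_frame, IKError, close_job, look_for, silhouettes, place_of, read_time_s, read_qpos, read_qvel, read_joint_torque, read_position, read_ee_rot, read_ft_force, read_moment, read_opening, read_gripper_force gives the robot as it stands. Calls block until the motion is done:
- move_pose(position, orientation): joint-space move of the TCP to a pose.
- move_linear(position, orientation=None, rate=150): straight line of the TCP; orientation=None keeps the orientation; rate is the mean speed in mm/s.
- set_joints(angles): joint-space move.
- ungrasp() and close(newtons=None): open the fingers fully, or close them until they stop; newtons is the grip in N (None keeps the last).
- wait(seconds).
- inverse_kinematics(position, orientation): joint angles nearest the present ones, or None.
- grab_frame(name): name is "side" or "top" or "wrist"; returns a dict with "pixels" (400x640x3 uint8, red, green, blue), "fx", "fy", "cx", "cy" (pixels), "distortion" ([k1, k2, p1, p2, k3] as OpenCV has them; the pictures are not rectified), "position" and "orientation" of the camera in the world. Camera axes: x right, y up, looking along -z (the intrinsics and any distortion apply to the point x, -y, -z); pixel columns grow to the right and rows downward; lengths in mm; the calibration is good to about 2 mm. A picture is of the moment at which its call begins. There is no depth.
A pose or a line that the arm cannot do raises IKError and nothing moves.
- close_job(): hands the job in; it is judged then, once.
Trained networks look in the newest picture that a camera, given by its name, has taken for a name from the list of things; names that differ only in an ending like _2 or _b are one class to them, and where a whole thing is asked for, a point or a joint stands for the part that bears it (a point fixed in the world has none). Each returns a list of dicts, best first, with "score" (0 to 1); they miss things now and then, are a little off and sometimes report something else, mostly with a low value. They report only what shows in the picture. A call takes as long as a camera call.
- look_for(name, camera): "rect" ([left, top, right, bottom] in pixels, round what is visible of it).
- silhouettes(name, camera): "region" (400x640 bool, what is visible of it) and "rect" ([left, top, right, bottom] in pixels, round what is visible of it).
- place_of(name, camera): "xy" ([column, row] in pixels: a listed point, or the origin of a listed thing).
Readings, each from a call of its own:
- read_time_s(): time.
- read_qpos(): joint angles.
- read_qvel(): joint speeds.
- read_joint_torque(): joint torques, N m.
- read_position(): TCP position.
- read_ee_rot(): TCP orientation.
- read_ft_force(): force on the tool from outside, world axes, zero at the start.
- read_moment(): the same for the moment, N m.
- read_opening(): opening from 0.0 (shut) to 1.0 (fully open).
- read_gripper_force(): force on a finger pad.
Only numpy, scipy, OpenCV 4.12 (cv2) and the standard library are available. Lean on these libraries where they do the work, as an engineer would, in place of code of your own. Each camera call takes 0.05 s, during which the arm holds its last target. There are 200 camera calls.

## Task

The first layer is welded, so raise the torch for the next one: push the latch knob outward until the latch is well clear of the hand wheel's notched disc, push the wheel round clockwise (seen from above) by its upright black grip through exactly one full turn, and push the latch back home into the notch. Only push with the fingers, gently: pinch or lift nothing, do not turn the wheel backwards or past the one turn, and leave the loose things lying about where they are.

Things in the scene. Friction and masses are not known exactly. Their poses are not given: they have to be found in the camera images.
- stand: Build-up welding stand, fixed: base plate 215 x 110 x 12 mm, screw slide between two upright rods, grey bearing plate on top (top face 180 mm above the table), small turntable. Origin: on the hand wheel's vertical axis, at the table surface. +x: along the base plate to the turntable and torch (105 mm from the wheel's axis, top 190 mm above the table), +y: side of the latch, z up.
- wheel_axis (a point): Centre of the hand wheel, on its vertical axis, 216 mm above the table, level with the middle of its rim. Wheel: 160 mm over the rim, rim bar 18 mm thick (top of rim 225 mm above the table), three spokes, hub to 234 mm.
- wheel (a joint): Turn of the hand wheel in rad: 0 at every start, grows clockwise seen from above, 6.283 after one whole turn; the torch rises 4 mm a turn. Stiff: needs about 6 N at the grip (0.4 N m), stays where it is left, no end stop in reach. With the latch home it has only about 0.03 rad of play either way.
- grip_middle (a point): Middle of the wheel's black upright revolving grip: 25 mm thick, from 229 to 295 mm above the table, its axis 68 mm from the wheel's axis; the point is on that axis, 268 mm above the table, and goes round with the wheel. It spins freely on its pin. At the start it stands on the side of the wheel away from the latch.
- latch (a joint): Turn of the latch in rad: 0 = home, nose fully in the notch of the wheel's disc; grows as the knob swings out, away from the wheel (counter-clockwise from above); clear of the disc from 0.22, stop at 0.45. Stays where left, about 1 N at the knob. The nose is chamfered: pushed home (up to 8 N) it centres a wheel within 0.1 rad of the whole turn; else it stops on the disc's edge near 0.2.
- latch_pivot (a point): Vertical pivot of the latch, on the bearing plate, 193 mm above the table, 63 mm from the wheel's axis.
- latch_knob (a point): Black upright knob at the end of the latch bar, 20 mm thick, from 223 to 266 mm above the table; this point is on its axis, 248 mm above the table, 141 mm from the latch pivot and (latch home) 115 mm from the wheel's axis.
- torch_tip (a point): Tungsten tip of the torch, pointing down over the turntable; rises 4 mm with each turn of the wheel clockwise.
- bolt1: short hexagon bolt, 18 x 41 x 16 mm, loose on the stand's base plate, a bystander; origin at the centre of its underside
- gas_lens: brass collet body, 20 x 34 x 18 mm, loose on the stand's base plate, a bystander; origin at the centre of its underside
- bolt2: long hexagon bolt, 22 x 57 x 20 mm, loose on the table, a bystander; origin at the centre of its underside
- flat_off0: long flat bar offcut, 25 x 90 x 6 mm, loose on the table, a bystander; origin at the centre of its underside
- bolt0: short hexagon bolt, 18 x 41 x 16 mm, loose on the table, a bystander; origin at the centre of its underside

How it is judged (in metres and radians):
On the way, in this order (a step that is already met when the one before it is completed fails the run):
1. the latch is pushed well clear of the disc, the wheel not yet turned (value of joint latch above 0.21 rad and value of joint wheel below 0.15 rad), for 0.1 s.
2. the wheel is on its way round, pushed by its grip with the fingers, the latch out (value of joint wheel between 1.5 and 5 rad and value of joint latch above 0.2 rad and contact force between the fingers and grip above 1 N), for 0.1 s.
3. the wheel has come round one full turn, the latch still out (value of joint wheel above 6.0332 rad and value of joint latch above 0.2 rad), for 0.1 s.
At the end, for the whole second after the job is handed in: The wheel stands one full turn clockwise from where it began (within 0.1 rad, grip back within 15 mm of its start) and at rest, the torch is 4 mm higher (within 0.5 mm), the latch is home in the notch (within 0.05 rad), and each loose bystander is within 20 mm of where it began (value of joint wheel between 6.1832 and 6.3832 rad and value of joint latch below 0.05 rad and distance of torch_tip from where it was at the start of the episode between 0.0035 and 0.0045 m and distance of grip_middle from where it was at the start of the episode below 0.015 m and not (velocity of joint wheel above 0.05 rad/s) and not (velocity of joint wheel below -0.05 rad/s) and distance of each of bolt1, gas_lens, bolt2, flat_off0, bolt0 from where it was at the start of the episode below 0.02 m); the robot touches nothing.
It fails at once if the wheel is turned more than 0.2 rad backwards (counter-clockwise) or more than 0.35 rad past the one turn (value of joint wheel below -0.2 rad or value of joint wheel above 6.6332 rad).
It fails at once if the grip or the latch is squeezed or struck with more than 32 N (contact force between the fingers and grip above 32 N or contact force between the fingers and latch above 32 N).
It fails at once if a loose thing is lifted or pushed away (more than 20 mm) (distance of any of bolt1, gas_lens, bolt2, flat_off0, bolt0 from where it was at the start of the episode above 0.02 m).
It also fails if it takes over 70 s, if anything falls off the work surface, if the arm or the gripper's body presses on something with over 40 N, if the wrist force passes 120 N, or if a joint passes its speed limit or range.

## Working session

There is one attempt and no reset: what is moved stays moved. The work goes in short steps, each a Python script; the robot and the scene stay as the last script left them, time stands still between calls to the robot, and variables do not carry over. Pictures are saved under pics/ and viewed, at most 10 in all, crops included, and the job is handed in when it is done.

```bash
ls; mkdir -p pics; cat > h.py <<'E'
import numpy as np, cv2
from plant import *
P={}
def grab(c,name=None):
    f=grab_frame(c); P[c]=f
    if name: cv2.imwrite(f'pics/{name}.png',f['pixels'][:,:,::-1])
    return f
def ray(f,uv):
    K=np.array([[f['fx'],0,f['cx']],[0,f['fy'],f['cy']],[0,0,1.]])
    x,y=cv2.undistortPoints(np.array([[uv]],float),K,np.array(f['distortion'],float))[0,0]
    d=np.array(f['orientation'])@np.array([x,-y,-1.]); return np.array(f['position'],float),d/np.linalg.norm(d)
def atz(f,uv,z):
    p,d=ray(f,uv); return p+d*(z-p[2])/d[2]
def tri(rs):
    A=np.zeros((3,3));b=np.zeros(3)
    for p,d in rs:
        M=np.eye(3)-np.outer(d,d);A+=M;b+=M@p
    X=np.linalg.solve(A,b); return X,[round(float(np.linalg.norm((np.eye(3)-np.outer(d,d))@(X-p))),1) for p,d in rs]
E
python3 - <<'E'
from h import *
np.set_printoptions(precision=1,suppress=True)
print(read_time_s(),read_position(),read_ee_rot())
for c in ['side','top','wrist']:
    f=grab(c,c+'0'); print(c,f['position'],f['fx'])
for n,z in [('wheel_axis',216),('grip_middle',268),('latch_pivot',193),('latch_knob',248),('torch_tip',None),('stand',0)]:
    rs=[]
    for c in P:
        r=place_of(n,c)[:2]
        print(n,c,[(np.array(q['xy']),round(q['score'],2),atz(P[c],q['xy'],z) if z is not None else '') for q in r])
        if r and r[0]['score']>.4: rs.append(ray(P[c],r[0]['xy']))
    if len(rs)>1: print('  TRI',tri(rs))
E
```

```text
pics
plant.py
0.0 [ 147.9 -632.3  230.4] [[ 1.   0.2 -0. ]
 [ 0.2 -1.   0. ]
 [-0.  -0.  -1. ]]
side [579.6 964.1 781.2] 444.73929877680837
top [ 429.8  106.5 1192.9] 422.3698422319884
wrist [ 227.3 -615.3  371.1] 284.92966556836063
wheel_axis side [(array([310.7, 150.5]), 0.75, array([593.8, -74.3, 216. ])), (array([345.2, 153.5]), 0.24, array([503.6, -57.5, 216. ]))]
wheel_axis top [(array([412.3, 192. ]), 0.66, array([599. , -80.8, 216. ]))]
wheel_axis wrist []
  TRI (array([596.6, -81. , 213. ]), [2.8, 2.8])
grip_middle side [(array([285.6, 126.3]), 0.65, array([ 659.9, -111.9,  268. ]))]
grip_middle top [(array([398.4, 206.6]), 0.55, array([558.2, -38.6, 268. ]))]
grip_middle wrist []
  TRI (array([604.5, -34.5, 298.3]), [50.0, 50.0])
latch_pivot side [(array([325. , 146.4]), 0.82, array([ 554.7, -140. ,  193. ]))]
latch_pivot top [(array([432.5, 206.9]), 0.81, array([ 565.8, -130.6,  193. ])), (array([411.2, 192.9]), 0.41, array([600.8, -82.4, 193. ]))]
latch_pivot wrist []
  TRI (array([ 559.8, -128.1,  200.4]), [5.0, 5.0])
latch_knob side [(array([342.2, 149.6]), 0.82, array([514.3, -19.7, 248. ]))]
latch_knob top [(array([383.7, 229.8]), 0.61, array([509.7,  -6.5, 248. ]))]
latch_knob wrist []
  TRI (array([512.2,  -6. , 254.9]), [3.1, 3.1])
torch_tip side [(array([313.6, 219.8]), 0.98, '')]
torch_tip top []
torch_tip wrist []
stand side [(array([309.3, 213. ]), 0.84, array([600.1, -88.6,   0. ]))]
stand top [(array([394.3, 207.4]), 0.75, array([593.5, -69. ,   0. ]))]
stand wrist []
  TRI (array([595.6, -67.3,  14.9]), [4.2, 4.2])
```

View pics/side0.png

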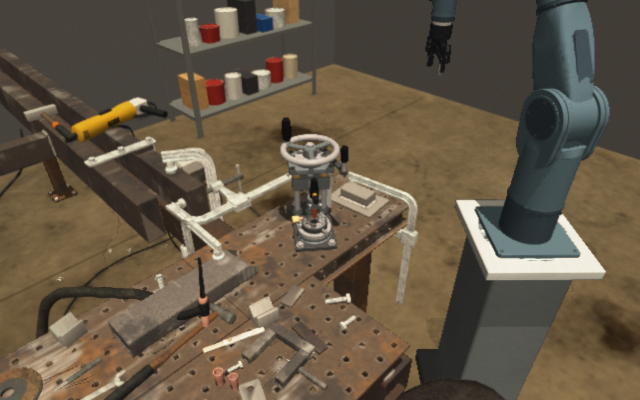

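View pics/top0.png

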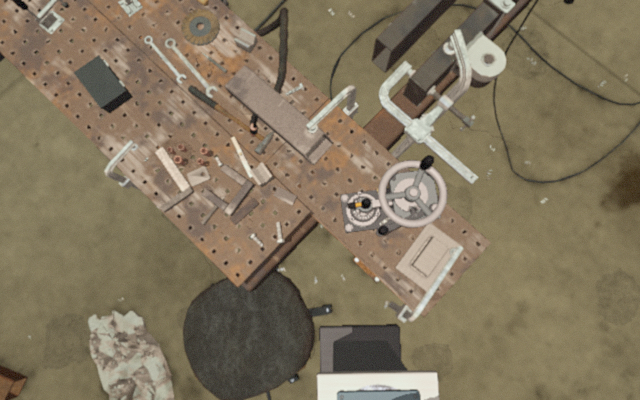

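```bash
python3 - <<'E'
from h import *
np.set_printoptions(precision=1,suppress=True)
R=np.array([[1,0,0],[0,-1,0],[0,0,-1.]])
V={n:[] for n in ['wheel_axis','grip_middle','latch_pivot','latch_knob']}
Z=dict(wheel_axis=216,grip_middle=268,latch_pivot=193,latch_knob=248)
p=read_position(); move_linear([p[0],p[1],450])
for i,q in enumerate([[480,-110,470],[540,-20,470],[480,-20,470]]):
    move_pose(q,R); wait(.3)
    f=grab('wrist',f'w{i}')
    if i==0: print(read_qpos(),np.array(f['position']),np.array(f['orientation']))
    for n in V:
        r=place_of(n,'wrist')
        if r: V[n].append((f,r[0]['xy'])); print(n,np.array(r[0]['xy']),round(r[0]['score'],2),atz(f,r[0]['xy'],Z[n]))
for n in V:
    if len(V[n])>1: print(n,tri([ray(*v) for v in V[n]]))
print(read_time_s(),read_ft_force())
E
```

```text
[ 35.2   7.4 -30.8  89.1   3.8  84.6 -85.8] [ 561.5 -111.6  610.5] [[-0.   0.9  0.3]
 [-1.   0.  -0. ]
 [-0.  -0.3  0.9]]
wheel_axis [296.6  72.2] 0.66 [597.6 -83.7 216. ]
grip_middle [315.2   7.4] 0.98 [ 656.6 -108.2  268. ]
latch_pivot [336.   98.8] 0.77 [ 565.2 -136.1  193. ]
latch_knob [234.6 146.4] 0.66 [507.4  -5.  248. ]
wheel_axis [366.6 120.4] 0.62 [597.1 -87.6 216. ]
grip_middle [398.6  70.5] 0.74 [ 654.6 -112.2  268. ]
latch_pivot [396.2 141.5] 0.84 [ 565.9 -136.1  193. ]
latch_knob [304.  188.6] 0.6 [511.   -3.4 248. ]
wheel_axis [366.8  75.4] 0.85 [594.3 -83.3 216. ]
grip_middle [402.5   9. ] 0.95 [ 656.1 -109.7  268. ]
latch_pivot [399.2 103.1] 0.57 [ 560.3 -134.2  193. ]
latch_knob [306.1 145.9] 0.74 [508.3  -5.5 248. ]
wheel_axis (array([596.2, -84.5, 219.7]), [1.2, 2.7, 2.8])
grip_middle (array([ 653.6, -108.3,  278. ]), [0.2, 1.2, 1.2])
latch_pivot (array([ 563.4, -137.4,  183.6]), [2.0, 1.8, 3.2])
latch_knob (array([507.4,  -3.7, 240.7]), [1.4, 1.5, 1.5])
7.3833 [ 0.5  0.2 -0.7]
```

```bash
python3 - <<'E'
from h import *
np.set_printoptions(precision=0,suppress=True)
C=np.array([595.5,-84.]);a0=np.radians(-23.5)
for s in (1,-1):
    for ph in range(0,361,30):
        a=a0-np.radians(ph); u=np.array([np.cos(a),np.sin(a)]); t=np.array([np.sin(a),-np.cos(a)])
        x=s*t; R=np.array([[x[0],x[1],0],[x[1],-x[0],0],[0,0,-1.]]).T
        p=C+68*u-26*t
        q=inverse_kinematics([*p,245],R)
        print(s,ph,p,round(np.degrees(np.arctan2(x[1],x[0]))),None if q is None else np.array(q))
E
```

```text
1 0 [668. -87.] -114 [ 39.  46. -62.  81.  41.  77. 132.]
1 30 [ 657. -123.] -144 [ 43.  46. -62.  82.  41.  76. 105.]
1 60 [ 629. -149.] -174 [ 47.  44. -62.  85.  39.  74.  78.]
1 90 [ 592. -157.] 156 [ 44.  35. -49.  91.  28.  67.  55.]
1 120 [ 556. -145.] 127 [ 43.  29. -44.  97.  22.  63.  28.]
1 150 [ 531. -118.] 97 [ 39.  24. -40. 102.  18.  60.  -1.]
1 180 [523. -81.] 66 [ 34.  22. -38. 104.  16.  59. -34.]
1 210 [534. -45.] 36 [ 28.  23. -36. 103.  15.  59. -67.]
1 240 [562. -19.] 7 [  24.   25.  -35.   99.   16.   60. -100.]
1 270 [599. -11.] -24 [  21.   29.  -33.   94.   17.   63. -131.]
1 300 [635. -23.] -54 [  17.   31.  -28.   88.   16.   64. -158.]
1 330 [660. -50.] -83 [ -26.   37.   41.   87.  -26.   66. -153.]
1 360 [668. -87.] -114 [ 39.  46. -62.  81.  41.  77. 132.]
-1 0 [668. -87.] 66 [ 28.  38. -38.  82.  24.  69. -37.]
-1 30 [ 657. -123.] 37 [ 28.  36. -33.  83.  20.  67. -61.]
-1 60 [ 629. -149.] 7 [ 29.  33. -30.  87.  17.  65. -87.]
-1 90 [ 592. -157.] -23 [  30.   29.  -27.   92.   14.   63. -114.]
-1 120 [ 556. -145.] -53 [  30.   25.  -26.   98.   12.   60. -144.]
-1 150 [ 531. -118.] -84 [ -17.   21.   31.  105.  -13.   57. -154.]
-1 180 [523. -81.] -114 [ 50.  30. -61. 103.  30.  64. 135.]
-1 210 [534. -45.] -144 [ 45.  31. -61. 102.  30.  65. 101.]
-1 240 [562. -19.] -174 [ 41.  34. -61.  98.  33.  67.  67.]
-1 270 [599. -11.] 156 [ 33.  35. -53.  93.  30.  67.  40.]
-1 300 [635. -23.] 126 [ 30.  37. -48.  88.  29.  69.  13.]
-1 330 [660. -50.] 97 [ 28.  38. -43.  83.  27.  69. -12.]
-1 360 [668. -87.] 66 [ 28.  38. -38.  82.  24.  69. -37.]
```

View pics/w2.png

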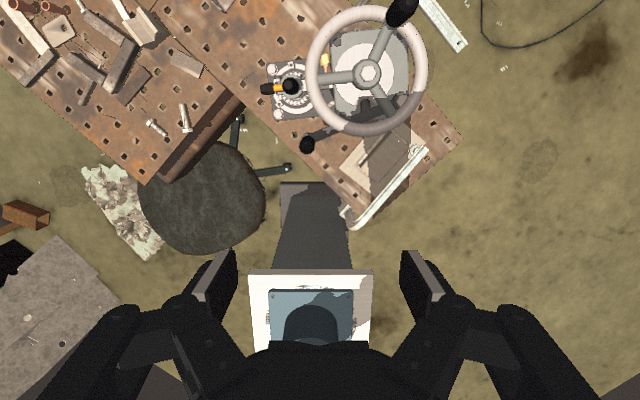

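```bash
cat >> h.py <<'E'
C=np.array([595.5,-84.]);a0=np.radians(-23.5)
PV=np.array([563.,-135.5]); KN=np.array([508.5,-5.]); k0=np.arctan2(*(KN-PV)[::-1])
def Rx(x): return np.array([[x[0],x[1],0],[x[1],-x[0],0],[0,0,-1.]]).T
def latch_pose(th,z):   # TCP on knob circle at angle th, tool -x faces outward
    a=k0+th; u=np.array([np.cos(a),np.sin(a)]); n=np.array([-u[1],u[0]])
    return [*(PV+141*u),z],Rx(-n),n
def grip_pose(ph,z,s,back=23.5):  # grip at wheel angle ph, finger behind it
    a=a0-ph; u=np.array([np.cos(a),np.sin(a)]); t=np.array([np.sin(a),-np.cos(a)])
    return [*(C+68*u-back*t),z],Rx(s*t),t
E
python3 - <<'E'
from h import *
np.set_printoptions(precision=2,suppress=True)
close(20)
p,R,n=latch_pose(-.25,330); move_pose(p,R)
p,R,n=latch_pose(-.25,240); move_linear(p,R,rate=80)
f0=np.array(read_ft_force()); print('z',read_position(),f0)
for th in np.arange(-.22,.19,.03):
    p,R,n=latch_pose(th,240); move_linear(p,R,rate=40)
    f=np.array(read_ft_force())-f0; print(round(th,2),f, round(f[:2]@n,2))
    if np.linalg.norm(f)>15: break
p,R,n=latch_pose(th-.06,240); move_linear(p,R,rate=60)
p,R,n=latch_pose(th-.06,340); move_linear(p,R)
grab('wrist','w3'); grab('top')
for c in ('wrist','top'):
    for q in place_of('latch_knob',c)[:2]:
        X=atz(P[c],q['xy'],248); d=X[:2]-PV; print(c,q['score'],X,np.arctan2(d[1],d[0])-k0)
print(read_time_s())
E
```

```text
z [542.97   4.08 240.55] [-0.31 -0.39 -0.26]
-0.22 [ 0.6   0.78 -0.65] -0.73
-0.19 [-0.59  0.32  0.16] 0.51
-0.16 [0.68 0.52 0.53] -0.78
-0.13 [ 0.19 -0.09 -0.17] -0.16
-0.1 [1.09 0.5  0.31] -1.19
-0.07 [ 0.81  0.14 -0.17] -0.81
-0.04 [0.78 0.2  0.6 ] -0.8
-0.01 [0.65 1.04 1.01] -1.0
0.02 [0.13 0.75 1.17] -0.42
0.05 [ 0.26  1.05 -0.01] -0.68
0.08 [ 0.8   1.51 -0.32] -1.4
0.11 [ 0.7  -0.02  0.32] -0.6
0.14 [ 1.93 -0.2   0.33] -1.56
0.17 [-0.43  0.99  0.32] -0.17
wrist 0.84 [470.74 -29.72 248.  ] 0.32164157511874913
wrist 0.67 [540.77 167.43 248.  ] -0.3223689518763375
top 0.63 [470.39 -27.76 248.  ] 0.3144508366051988
15.0167
```

View pics/w3.png

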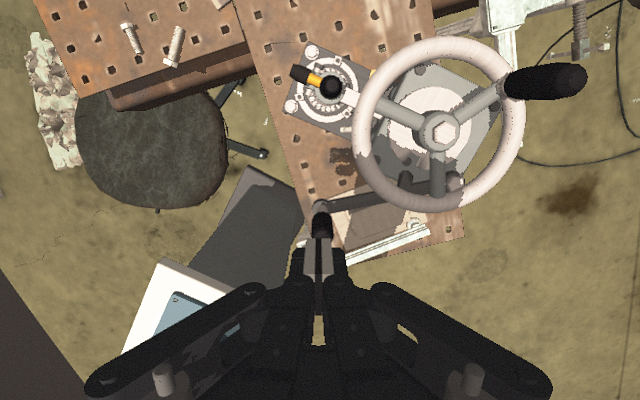

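```bash
cat >> h.py <<'E'
def stroke(ph0,ph1,s,z=245,rate=50,step=6):
    log=[]
    f0=np.array(read_ft_force())
    for d in np.arange(ph0,ph1+.01,step):
        p,R,t=grip_pose(np.radians(d),z,s); move_linear(p,R,rate=rate)
        f=np.array(read_ft_force())-f0; u=np.array([t[1],-t[0]])
        log.append((int(d),round(-f[:2]@t,1),round(f[:2]@u,1),round(f[2],1)))
        if np.linalg.norm(f)>20: print('STOP'); break
    print(log); return d
E
python3 - <<'E'
from h import *
np.set_printoptions(precision=2,suppress=True)
p=read_position(); move_linear([p[0],p[1],400],rate=250)
p,R,t=grip_pose(0,400,1,40); move_pose(p,R); print(read_qpos(),read_time_s())
p,R,t=grip_pose(0,245,1,40); move_linear(p,R,rate=100)
print(read_position(),read_ft_force())
stroke(-12,36,1)
print(read_time_s())
grab('top','t1'); 
for q in place_of('grip_middle','top')[:2]:
    X=atz(P['top'],q['xy'],268); d=X[:2]-C; print(q['score'],X,np.linalg.norm(d),np.degrees(a0-np.arctan2(d[1],d[0])))
E
```

```text
[ 35.28  39.28 -61.62  67.55  33.85  91.01 137.36] 18.4667
[674.12 -74.29 245.65] [0.3  0.13 0.08]
[(-12, np.float64(-0.2), np.float64(0.1), np.float64(-0.6)), (-6, np.float64(0.9), np.float64(-0.0), np.float64(0.1)), (0, np.float64(-0.1), np.float64(0.1), np.float64(0.6)), (6, np.float64(4.1), np.float64(0.5), np.float64(-0.2)), (12, np.float64(4.2), np.float64(0.8), np.float64(0.9)), (18, np.float64(3.6), np.float64(-0.5), np.float64(0.5)), (24, np.float64(2.7), np.float64(-0.8), np.float64(0.8)), (30, np.float64(2.7), np.float64(-0.8), np.float64(0.7)), (36, np.float64(1.6), np.float64(-0.3), np.float64(1.9))]
22.925
0.52 [ 632.28 -137.9   268.  ] 65.2470420136794 32.19176583303977
```

View pics/t1.png

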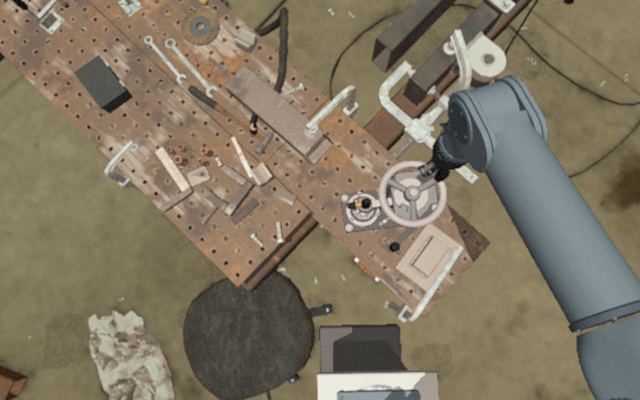

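```bash
python3 - <<'E'
from h import *
np.set_printoptions(precision=2,suppress=True)
d=stroke(46,226,1,rate=70,step=10)
print(read_time_s(),read_qpos(),d)
if d==226:
    r=np.radians(226)
    p,R,t=grip_pose(r,245,1,38); move_linear(p,R,rate=120)
    p,R,t=grip_pose(r,345,1,38); move_linear(p,R,rate=250)
    grab('top')
    for q in place_of('grip_middle','top')[:2]:
        X=atz(P['top'],q['xy'],268); e=X[:2]-C; print(q['score'],X,np.linalg.norm(e),np.degrees(a0-np.arctan2(e[1],e[0]))%360)
    print(read_time_s())
E
```

```text
[(46, np.float64(-1.3), np.float64(0.3), np.float64(-2.0)), (56, np.float64(-1.4), np.float64(-1.5), np.float64(-3.7)), (66, np.float64(-1.3), np.float64(-0.2), np.float64(-2.3)), (76, np.float64(-1.7), np.float64(-1.1), np.float64(-2.7)), (86, np.float64(-1.4), np.float64(-0.4), np.float64(-3.2)), (96, np.float64(0.4), np.float64(-1.6), np.float64(-2.8)), (106, np.float64(-0.5), np.float64(-1.9), np.float64(-2.7)), (116, np.float64(0.8), np.float64(-1.6), np.float64(-2.3)), (126, np.float64(0.1), np.float64(-2.9), np.float64(-1.7)), (136, np.float64(1.6), np.float64(-2.1), np.float64(-3.0)), (146, np.float64(1.7), np.float64(-2.3), np.float64(-2.1)), (156, np.float64(1.5), np.float64(-1.8), np.float64(-2.1)), (166, np.float64(2.4), np.float64(-1.9), np.float64(-2.4)), (176, np.float64(2.1), np.float64(-2.4), np.float64(-2.0)), (186, np.float64(2.9), np.float64(-1.4), np.float64(-3.1)), (196, np.float64(2.8), np.float64(-1.9), np.float64(-3.3)), (206, np.float64(1.6), np.float64(-1.5), np.float64(-3.6)), (216, np.float64(2.1), np.float64(-0.4), np.float64(-3.2)), (226, np.float64(1.7), np.float64(0.2), np.float64(-3.8))]
29.2 [ 12.94  21.34 -18.58 101.79   7.82  58.09 -77.71] 226.0
0.47 [575.79 -15.58 268.  ] 71.19685671170514 230.4309535621046
30.1167
```

```bash
python3 - <<'E'
from h import *
np.set_printoptions(precision=2,suppress=True)
r=np.radians(226)
p,R,t=grip_pose(r,350,-1,45); move_pose(p,R)
p,R,t=grip_pose(r,245,-1,45); move_linear(p,R,rate=120)
print(read_ft_force(),read_time_s())
d=stroke(216,346,-1,rate=70,step=10)
print(read_time_s(),read_qpos(),d)
if d==346:
    stroke(352,353,-1,rate=50)
    r=np.radians(352)
    p,R,t=grip_pose(r,245,-1,38); move_linear(p,R,rate=120)
    p,R,t=grip_pose(r,340,-1,38); move_linear(p,R,rate=250)
    move_pose([480,-20,470],np.diag([1,-1,-1.])); wait(.2)
    grab('wrist','w4')
    for n,z in (('grip_middle',268),('latch_knob',248),('wheel_axis',216)):
        for q in place_of(n,'wrist')[:1]: print(n,q['score'],np.array(q['xy']),atz(P['wrist'],q['xy'],z))
    print(read_time_s())
E
```

```text
[-0.21 -0.48 -0.21] 33.6083
[(216, np.float64(-0.6), np.float64(-0.1), np.float64(0.5)), (226, np.float64(-0.4), np.float64(-1.1), np.float64(-0.0)), (236, np.float64(1.2), np.float64(-1.1), np.float64(-1.8)), (246, np.float64(1.4), np.float64(-1.0), np.float64(-0.8)), (256, np.float64(-0.1), np.float64(-1.2), np.float64(-0.1)), (266, np.float64(1.7), np.float64(-1.4), np.float64(-0.4)), (276, np.float64(0.1), np.float64(-1.0), np.float64(-0.4)), (286, np.float64(1.2), np.float64(-0.5), np.float64(-0.3)), (296, np.float64(1.5), np.float64(-1.1), np.float64(-0.0)), (306, np.float64(2.5), np.float64(-0.4), np.float64(0.1)), (316, np.float64(1.9), np.float64(-0.5), np.float64(0.3)), (326, np.float64(1.8), np.float64(-0.8), np.float64(0.2)), (336, np.float64(2.2), np.float64(-0.1), np.float64(-0.0)), (346, np.float64(2.3), np.float64(0.3), np.float64(0.1))]
38.1583 [ 18.93  34.42 -25.56  82.73  15.5   66.32 -18.16] 346.0
[(352, np.float64(1.6), np.float64(-0.9), np.float64(-0.9))]
grip_middle 0.81 [395.3   3.4] [ 660.57 -101.82  268.  ]
latch_knob 0.92 [324.5 176.6] [467.84 -29.46 248.  ]
wheel_axis 0.91 [366.3  75.3] [593.87 -82.85 216.  ]
40.8083
```

View pics/w4.png

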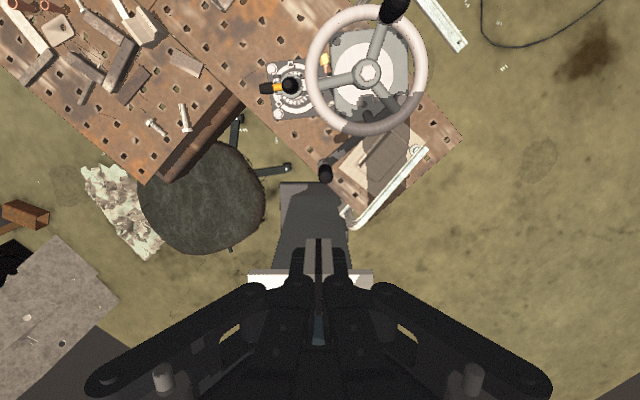

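```bash
python3 - <<'E'
from h import *
np.set_printoptions(precision=2,suppress=True)
r=np.radians(352)
p,R,t=grip_pose(r,345,-1,40); move_pose(p,R)
p,R,t=grip_pose(r,245,-1,40); move_linear(p,R,rate=120)
for d in (352,356,360):
    p,R,t=grip_pose(np.radians(d),245,-1); move_linear(p,R,rate=40); f=np.array(read_ft_force()); print(d,-f[:2]@t)
p,R,t=grip_pose(r,245,-1,38); move_linear(p,R,rate=120)
p,R,t=grip_pose(r,345,-1,38); move_linear(p,R,rate=250)
move_pose([480,-20,470],np.diag([1,-1,-1.])); wait(.2)
grab('wrist','w5')
for n,z in (('grip_middle',268),('latch_knob',248),('wheel_axis',216)):
    for q in place_of(n,'wrist')[:1]: print(n,q['score'],np.array(q['xy']),atz(P['wrist'],q['xy'],z))
print(read_time_s())
# compare rotation of spoke/grip appearance about the hub between pictures
a=cv2.imread('pics/w2.png',0); 
for k in ('w4','w5'):
    b=cv2.imread(f'pics/{k}.png',0); T=a[8:60,372:400]
    best=[]
    for g in np.arange(-12,12.1,.5):
        M=cv2.getRotationMatrix2D((366.8,75),g,1); w=cv2.warpAffine(b,M,(640,400))[8:60,372:400]
        best.append((cv2.matchTemplate(w,T,cv2.TM_CCOEFF_NORMED)[0,0],g))
    print(k,max(best))
for th in (.57,.3,.15):
    p,R,n=latch_pose(th,240); print(inverse_kinematics(p,R) is not None)
E
```

```text
352 0.4193172221230825
356 4.319497897945024
360 5.373248986454177
grip_middle 0.6 [402.3   8.5] [ 655.92 -109.61  268.  ]
latch_knob 0.63 [324.6 175.3] [469.59 -29.59 248.  ]
wheel_axis 0.74 [365.1  75.6] [593.51 -81.36 216.  ]
46.5167
w4 (np.float32(0.97004974), np.float64(-6.5))
w5 (np.float32(0.98355395), np.float64(0.0))
True
True
True
```

Wheel is back at its start angle (0.0° by image match). Now the latch.

```bash
python3 - <<'E'
from h import *
np.set_printoptions(precision=2,suppress=True)
p,R,n=latch_pose(.58,340); move_pose(p,R)
p,R,n=latch_pose(.58,240); move_linear(p,R,rate=120)
f0=np.array(read_ft_force()); log=[]
for th in [.5,.45,.4,.35,.3,.27,.24,.21,.19,.18,.17,.16,.15,.143,.136,.129,.122,.115,.108,.1]:
    p,R,n=latch_pose(th,240); move_linear(p,R,rate=40)
    f=np.array(read_ft_force())-f0; log.append((th,round(float(f[:2]@n),1)))
    if f[:2]@n>6: break
print(log,read_time_s())
p,R,n=latch_pose(th+.12,240); move_linear(p,R,rate=80)
p,R,n=latch_pose(th+.12,340); move_linear(p,R,rate=200)
move_pose([480,-20,470],np.diag([1,-1,-1.])); wait(.2)
grab('wrist','w6')
for n,z in (('grip_middle',268),('latch_knob',248)):
    for q in place_of(n,'wrist')[:1]: print(n,q['score'],np.array(q['xy']),atz(P['wrist'],q['xy'],z))
print(read_time_s())
E
```

```text
[(0.5, 0.8), (0.45, 0.8), (0.4, 1.8), (0.35, 0.0), (0.3, 0.3), (0.27, 0.2), (0.24, 0.7), (0.21, 0.4), (0.19, -0.1), (0.18, 0.2), (0.17, 2.1), (0.16, 0.9), (0.15, 0.4), (0.143, 3.9), (0.136, 6.6)] 52.7417
grip_middle 0.75 [402.7   7.7] [ 655.16 -109.54  268.  ]
latch_knob 0.8 [303.9 147.2] [505.18  -3.09 248.  ]
54.7583
```

View pics/w6.png

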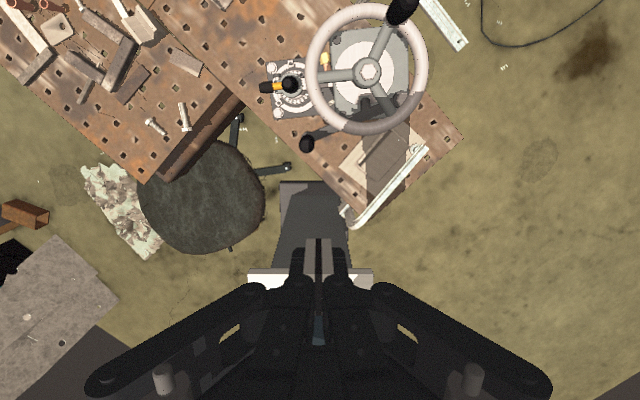

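The knob is at (307,145) and the grip at (402,8), both where they were in the start picture. The latch also met a firm stop at the expected home angle, so I'm handing the job in.

```bash
python3 -c "
from plant import *
print(close_job())"
```

```text
the job is handed in; nothing more can be done
None
```

I handed the job in at about 55 s: the wheel went round one full turn, back to its start angle in the pictures, and the latch is home in the notch. I didn't measure the torch rise or each loose part's position, and the hand-in returned no verdict.

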